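# Show a small satellite's window to the inspection camera

## Task

Swing the hold-down arm of the satellite's cradle a good quarter turn out of the way, then lift the small satellite straight up out of the cradle, taking it by the bare aluminium waist and not by the solar cells, and let nothing touch its window. Present it in the air to the inspection camera on the stand: window facing the lens squarely and centred on the lens axis, 12 cm in front of the ring light, the satellite nose-up to match the camera's downward tilt, not rolled, roof side up. Finish while still holding it there, steady and carried by the gripper alone, with the hold-down left open and everything else on the table (camera included) left where it is.

Things in the scene. Friction and masses are not known exactly. Their poses are not given: they have to be found in the camera images.
- sat: Small bar-shaped satellite, 0.45 kg nominal (varies 25 %), 140 long x 50 x 50 mm, lying level in the cradle. Origin: centre of its underside; x along its length to the nose (window end), y across, z up through the roof. The middle 44 mm of its length (x = -22 to 22 mm) is the bare aluminium waist, 46 mm across in y and 46 mm high (z = 2 to 48 mm), centre of mass at about its middle; grip it there across y, from above: in the cradle the waist is free down both sides.
- sat_waist (a point): Centre of the satellite, 25 mm above the middle of its underside (axes as sat): the middle of the waist.
- sat_cells: The dark-blue solar panels with gold lines, fixed on the satellite's roof and both sides, before and behind the waist (x = 22 to 66 mm and -22 to -66 mm), standing 2 mm proud of the waist. Not to be touched by the fingers. Origin and axes as sat.
- sat_window: The payload window, a black round bezel 36 mm across with violet glass, standing 4 mm out of the middle of the nose end. Nothing may touch it. Origin and axes as sat.
- window_face (a point): Centre of the front of the window, 74 mm ahead of the satellite's centre (satellite x = 74, z = 25 mm; axes as sat, x pointing out of the window).
- cradle: Fixed cradle: two aluminium rails (200 mm long, 15 mm high, top at z = 35 mm, 110 mm apart) on feet, with two white plastic saddles at x = +-48 mm that carry the satellite's underside at z = 60 mm; their side lips (to z = 72 mm) leave 2 mm of play each side. The roof of the satellite lies at z = 110 mm. Origin: on the table under the middle; x along the rails to the satellite's nose, y across, z up. The saddles are 22 mm thick, so 74 mm is free between them.
- keeper (a joint): Hold-down arm: an aluminium bar 18 mm wide, 8 mm thick on a post at the cradle's -y side near the tail, swinging level about the upright pivot, 2 to 3 mm above the satellite's roof (bar top at z = 121 mm). Value in rad: 0 = lies straight across the roof (along cradle +y); grows anticlockwise seen from above, to 1.57 = points away from the nose, along cradle -x; stops at 1.95. Starts between 0 and 0.25, light friction (about 1 N at the knob), stays where it is left.
- keeper_knob (a point): Top centre of the red upright round knob at the free end of the hold-down arm, 16 mm in diameter, 26 mm high above the bar, 97 mm from the pivot: pinch or push it.
- keeper_pivot (a point): Point on the hold-down arm's upright pivot axis at the height of the bar's top (cradle x = -56, y = -55, z = 121 mm).
- lens_front (a point): Centre of the front of the camera's lens, in the face of the black ring light (72 mm across, white LEDs) that surrounds it. Axes: the camera looks along its -x, obliquely down, tilted 15 to 32 degrees below level; its y is level, its z points up out of the camera's top. The camera hangs on a fixed column stand (column 25 mm thick, 520 mm high, about 165 mm behind the lens, base plate 170 x 220 x 14 mm). Height and tilt are clamped and differ each time.
- view_point (a point): The point in the air on the lens axis 120 mm in front of the ring light, where the window belongs; axes as lens_front. A satellite presented properly has its own x, y and z axes parallel to these.
- duster: Black air duster can, 52 mm across, 170 mm high, standing. Leave alone. Origin under its middle.
- driver: Screwdriver with red handle, 170 mm long, lying. Leave alone. Origin under its middle.
- window_cap: Red protective cap with a small grip, 42 mm across, 22 mm high. Leave alone. Origin under its middle.
- wheel_unit: Reaction wheel, 50 x 50 mm square foot with a dark drum, 32 mm high. Leave alone. Origin under its middle.
- battery: Battery module, two blue cells on a board, 62 x 44 x 23 mm. Leave alone. Origin under its middle.
- torque_rod: Copper rod with black end blocks, 96 x 20 x 18 mm. Leave alone. Origin under its middle.
- screw_tray: Divided aluminium tray, 90 x 120 x 22 mm. Leave alone. Origin under its middle.

How it is judged:
On the way, in this order (a step that is already met when the one before it is completed fails the run):
1. hold-down arm swung a good quarter turn out of the way, the satellite still lying in the cradle (value of joint keeper above 1.3 rad and distance of sat_waist from where it was at the start of the episode below 0.015 m), for 0.1 s.
2. satellite lifted straight up, level, out of the cradle in the gripper (z of sat in the frame of cradle above 0.08 m and horizontal distance between sat_waist and cradle below 0.04 m and angle between the z axis of sat and the z axis of cradle, either way round below 0.25 rad and contact force between sat and the fingers above 1 N and contact force between sat and cradle below 0.2 N), for 0.05 s.
At the end, for the whole second after the job is handed in: Satellite held still by the gripper alone, its middle over 120 mm above the table; window centre within 15 mm of the point on the lens axis 120 mm before the ring light; pitch, heading and roll within 8 degrees of the camera's, roof up; hold-down open at least 1.3 rad (distance between window_face and view_point below 0.015 m and angle between the x axis of sat and the x axis of view_point, either way round below 0.14 rad and angle between the z axis of sat and the z axis of view_point, either way round below 0.14 rad and angle between sat's own z axis and vertical below 0.8 rad and x of sat_waist in the frame of view_point below -0.05 m and height (world z) of sat_waist above 0.12 m and linear speed of sat below 0.02 m/s and angular speed of sat below 0.1 rad/s and contact force between sat and the fingers above 2 N and contact force between sat and cradle below 0.2 N and value of joint keeper above 1.3 rad); the arm keeps its last pose, push and grip.
It fails at once if the fingers press on the solar cells (contact force between the fingers and sat_cells above 1 N).
It fails at once if something touches the window (contact force between sat_window and anything else above 0.5 N).
It fails at once if the satellite is dropped or laid on the table (height (world z) of sat_waist below 0.065 m).
It fails at once if the camera is knocked out of its setting (distance of lens_front from where it was at the start of the episode above 0.005 m).
It fails at once if another thing on the table is shifted by more than 20 mm (distance of any of duster, driver, window_cap, wheel_unit, battery, torque_rod, screw_tray from where it was at the start of the episode above 0.02 m).
It also fails if it takes over 58 s, if anything falls off the work surface, if the arm or the gripper's body presses on something with over 40 N, if the wrist force passes 120 N, or if a joint passes its speed limit or range.

## Robot

A 6-joint arm with a two-finger parallel gripper is mounted at the origin on the work surface. World frame = base frame: x ahead of the robot, y to its left, z up, the work surface at z = 0. Lengths are in m, angles in rad, forces in N, time in s.
With the tool pointing down it reaches from about 0.35 to 0.775 m from the base axis. Payload 5.5 kg.
Tool frame: the origin (TCP) lies on the mounting face of the last link; the fingertips stand 173 mm ahead of it and the grasp point (between the pads) lies 155 mm ahead of it; z points along the fingers, y is the direction in which the jaws open and shut (so a half turn about z gives the same grasp; the last joint's range is limited). The gripper opens to 85 mm and grips with 20 to 120 N. Pads are 22 mm wide; open, the fingers measure 114 mm over their backs; the gripper's body (76 mm by 85 mm) begins 54 mm behind the grasp point. The pads swing forward as they close: fully open they stand 13 mm farther back than shut.
Start: joints at [-1.385, 0.313, 0.046, 1.304, 0, 1.431], TCP at [0.184, -0.545, 0.405] pointing down, gripper open.
Joint ranges: [-2.76, 2.76], [-0.86, 1.69], [-1.03, 1.26], [-2.2, 2.34], [-1.47, 1.5], [-3.14, 3.14]. Speed limits (rad/s): [2.57, 2.57, 3.14, 3.14, 3.14, 3.14].

## Interface

Orientations are given as a unit quaternion [w, x, y, z].
In Python, from workcell import * gives the robot as it stands. The module is installed in compiled form; this text tells all that it offers.
- The arm moves only by the shell command python3 -m crank 'ROWS' [FORCE]. ROWS is JSON, a list of rows, each a list of 7 numbers: the shift along the tool's x, y, z in mm, then the turn, a rotation vector about the tool's x, y, z in degrees, then the opening, from 0 (shut) to 1 (fully open). A call has exactly 8 rows; each row shifts and turns the commanded pose from where the row before left it, along the tool's axes as they then stand; what a row does not reach is not made up. A row lasts 1/8 s, in which the tool goes at most 62.5 mm and 10.7 degrees, less where a joint would pass 70% of its speed; a pose out of reach is approached as far as the arm can. A call with a gripper value outside its range is refused whole. The fingers move at their own pace and stop on an object; FORCE is the grip in N (left out, the last holds). Time passes only in rows, so rows that do not move let the fingers close, or fill a call up. It gives the time, the measured TCP pose, the force and the opening at its end, in the units of the state.
- get_state(): the state, without advancing time (a new reading comes with each control period).
- read_camera(name): name is "scene" or "side" or "wrist"; returns the picture (420x560x3 uint8, blue, green, red); there is no depth.
- calibration(name): a dict with "fx", "fy", "cx", "cy" (pixels), "k1" (the pictures are not rectified: a ray, as slopes to the right and down, at radius r is drawn at 1 + k1 r^2 times it, then the intrinsics apply), "extrinsics" (4x4, takes a point from world to camera coordinates). Camera axes: x right, y down, z forward; pixel columns grow to the right and rows downward; lengths in m; the calibration is good to about 2 mm. A picture is of the moment at which its call begins: read the wrist's pose just before it. calibration takes no time and is no camera call; for the wrist camera it gives the pose at the moment of the call.
- hand_in(): hands the job in, once; it reports no verdict.
The state is a dict: "clock": time; "joint_pos": joint angles; "qvel": joint speeds; "tau": joint torques, N m; "tcp_pos": TCP position; "orientation": TCP orientation; "wrist_force": force on the tool from outside, world axes, zero at the start; "ft_torque": the same for the moment, N m; "finger_gap": finger opening in m.
Only numpy, scipy, OpenCV 4.12 (cv2) and the standard library are available. Lean on these libraries where they do the work, as an engineer would, in place of code of your own. Each camera call takes 0.05 s, during which the arm holds its last target.

## Working session

There is one attempt and no reset: what is moved stays moved. The work goes in short steps, Python scripts to look and compute and a shell command to move; the robot and the scene stay as the last step left them, time stands still between calls to the robot, and variables do not carry over. Pictures are saved under pics/ and viewed, and the job is handed in when it is done.

```bash
mkdir -p pics
python3 - <<'E'
from workcell import *
import cv2
s=get_state(); print(s)
for n in ["scene","side","wrist"]:
    c=calibration(n); print(n,{k:(v if k!='extrinsics' else [[round(float(q),4) for q in r] for r in v]) for k,v in c.items()})
    cv2.imwrite(f"pics/{n}0.png",read_camera(n))
E
```

```text
{'clock': 0.0, 'joint_pos': array([-1.38459977e+00,  3.13989167e-01,  4.49902828e-02,  1.30361756e+00,
       -3.49840218e-05,  1.43115760e+00]), 'qvel': array([ 0.0009154 , -0.00144325, -0.00098271, -0.00048263,  0.00118253,
       -0.00028565]), 'tau': array([-1.29904602e-04, -4.80623960e+01,  2.98534960e+01,  1.91883993e-02,
       -1.98629523e-04,  5.29044840e-06]), 'tcp_pos': array([ 0.18398556, -0.54455761,  0.40381961]), 'orientation': array([-9.09402506e-04,  9.86757837e-01,  1.62197850e-01, -3.86704708e-05]), 'wrist_force': array([-0.16903847,  0.74454426,  0.06789598]), 'ft_torque': array([-0.00226179, -0.04522473, -0.02902477]), 'finger_gap': 0.08546454563459423}
scene {'fx': 416.6780325893892, 'fy': 416.6780325893892, 'cx': 279.5339568153328, 'cy': 207.685528980767, 'k1': -0.09563655891298709, 'extrinsics': [[0.6342, 0.7732, -0.0004, -0.3788], [0.5419, -0.4448, -0.7131, -0.1732], [-0.5515, 0.452, -0.7011, 1.5783], [0.0, 0.0, 0.0, 1.0]]}
side {'fx': 462.8447405722869, 'fy': 462.8447405722869, 'cx': 280.409309711428, 'cy': 208.06149181551444, 'k1': -0.0979659894374526, 'extrinsics': [[0.9911, -0.1313, 0.0206, -0.5812], [-0.0768, -0.6919, -0.7179, 0.2068], [0.1085, 0.7099, -0.6959, 1.2725], [0.0, 0.0, 0.0, 1.0]]}
wrist {'fx': 340.6645809626924, 'fy': 340.6645809626924, 'cx': 280.20338088380083, 'cy': 209.60590311200488, 'k1': -0.06495440018033839, 'extrinsics': [[0.3189, -0.9478, -0.0016, -0.575], [-0.9118, -0.3073, 0.2725, -0.0344], [-0.2588, -0.0854, -0.9621, 0.3779], [0.0, 0.0, 0.0, 1.0]]}
```

View pics/scene0.png

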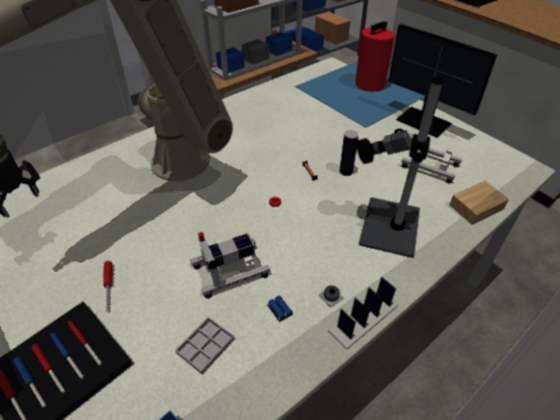

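View pics/side0.png

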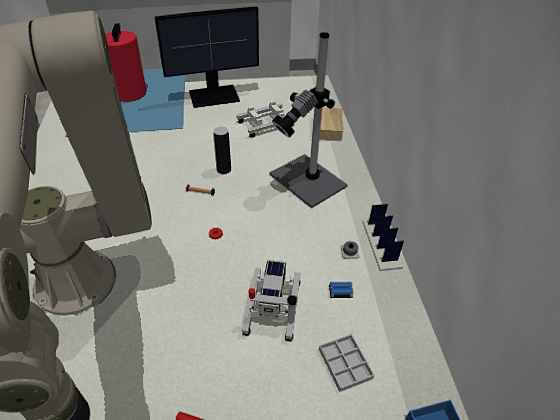

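View pics/wrist0.png

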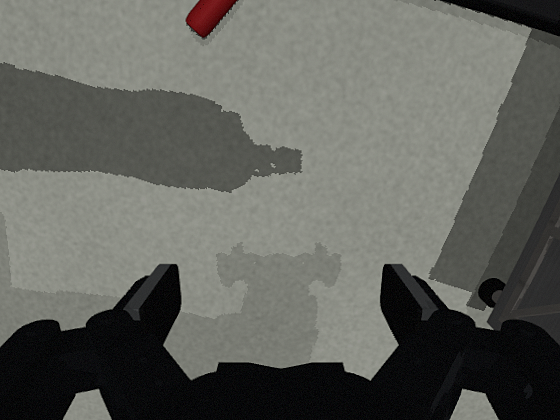

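The scene view shows the cradle with satellite near (230,260), the red knob at (201,236) and the camera on its stand with its lens near (362,150). The side view has the satellite at (272,285), the knob at (252,293) and the lens at (283,125). The wrist sees only empty table. Next I zoom in.

Run:
```python
import cv2
a=cv2.imread('pics/scene0.png');b=cv2.imread('pics/side0.png')
def z(im,x0,y0,w,h,n,f): cv2.imwrite(n,cv2.resize(im[y0:y0+h,x0:x0+w],None,fx=f,fy=f,interpolation=cv2.INTER_CUBIC))
z(a,180,220,100,75,'pics/z1.png',8); z(b,232,245,80,100,'pics/z2.png',6)
z(a,330,110,110,80,'pics/z3.png',7); z(b,225,60,130,100,'pics/z4.png',6)
```

```text
(no output)
```

View pics/z1.png

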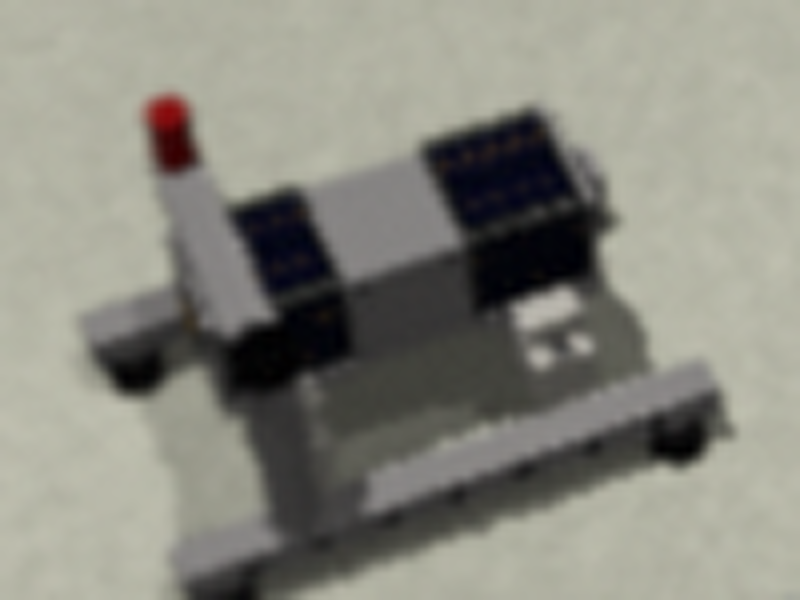

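View pics/z2.png

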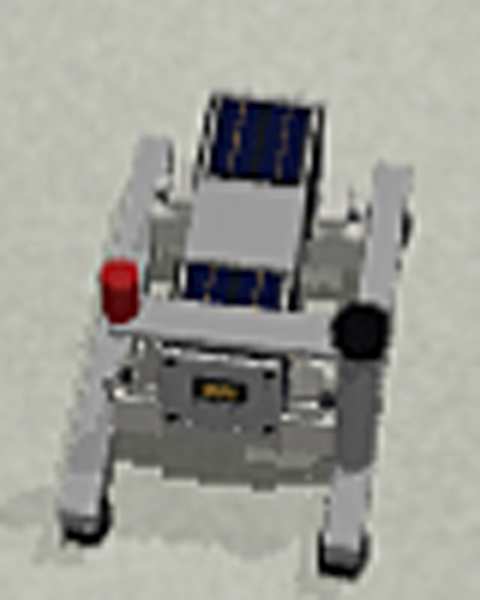

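View pics/z3.png

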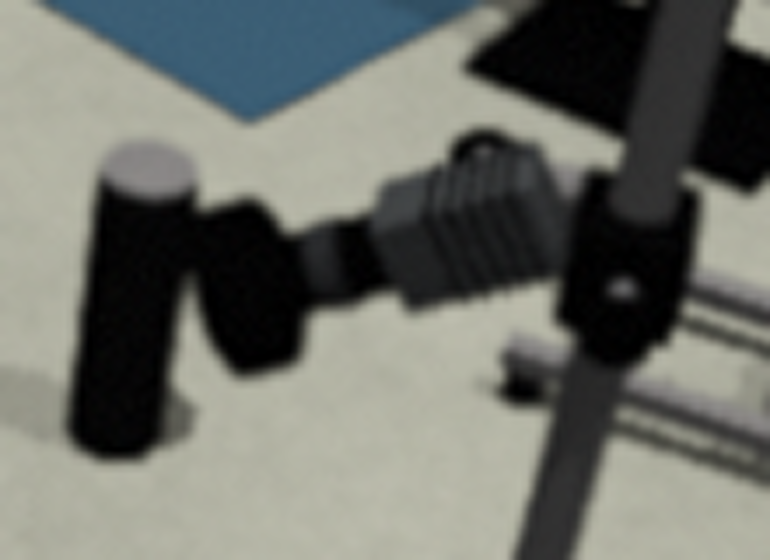

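View pics/z4.png

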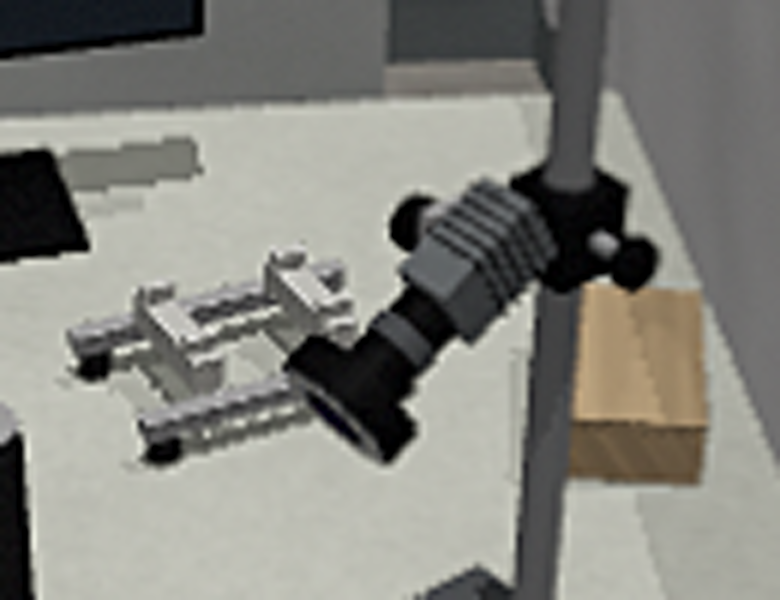

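```bash
cat > h.py <<'E'
import numpy as np, cv2
from workcell import *
def K(c): return np.array([[c['fx'],0,c['cx']],[0,c['fy'],c['cy']],[0,0,1.]])
def ray(c,px):
    px=np.atleast_2d(px).astype(float)
    d=(px-[c['cx'],c['cy']])/[c['fx'],c['fy']]
    u=d.copy()
    for _ in range(30): u=d/(1+c['k1']*(u**2).sum(1,keepdims=True))
    E=np.array(c['extrinsics']); R=E[:3,:3]; o=-R.T@E[:3,3]
    v=np.c_[u,np.ones(len(u))]@R
    return o,v/np.linalg.norm(v,axis=1,keepdims=True)
def onz(c,px,z):
    o,v=ray(c,px); return o+v*((z-o[2])/v[:,2])[:,None]
def tri(obs):
    A=np.zeros((3,3));b=np.zeros(3);L=[]
    for c,p in obs:
        o,v=ray(c,p);v=v[0];M=np.eye(3)-np.outer(v,v);A+=M;b+=M@o;L.append((o,M))
    x=np.linalg.solve(A,b); return x,[float(np.linalg.norm(M@(x-o)))for o,M in L]
def proj(c,P):
    E=np.array(c['extrinsics']);q=np.atleast_2d(P)@E[:3,:3].T+E[:3,3];u=q[:,:2]/q[:,2:]
    u=u*(1+c['k1']*(u**2).sum(1,keepdims=True));return u*[c['fx'],c['fy']]+[c['cx'],c['cy']]
def uz(x,y,x0,y0,f): return ((x+.5)/f-.5+x0,(y+.5)/f-.5+y0)
E
python3 - <<'E'
from h import *
np.set_printoptions(precision=4,suppress=True)
a=calibration('scene');b=calibration('side')
A=lambda x,y:uz(x,y,180,220,8); B=lambda x,y:uz(x,y,232,245,6)
C=lambda x,y:uz(x,y,330,110,7); D=lambda x,y:uz(x,y,225,60,6)
print('knob',tri([(a,A(167,106)),(b,B(119,267))]))
W=[]
for n,p,q in [('taily+',(302,190),(187,263)),('nose+',(428,155),(203,178)),('nose-',(468,248),(308,185)),('tail-',(345,285),(298,270))]:
    x,e=tri([(a,A(*p)),(b,B(*q))]);W.append(x);print(n,x,e)
W=np.array(W);print(W.mean(0)); d=W[1]+W[2]-W[0]-W[3]; print('yaw',np.degrees(np.arctan2(d[1],d[0])))
print('roof110',onz(a,[A(*p) for p in [(302,190),(428,155),(468,248),(345,285)]],.108).mean(0),onz(b,[B(*p) for p in [(187,263),(203,178),(308,185),(298,270)]],.108).mean(0))
print('ring c',tri([(a,C(245,288)),(b,D(340,415))]))
print('lensbarrel', tri([(a,C(340,260)),(b,D(400,335))]))
print('cam body mid', tri([(a,C(470,225)),(b,D(478,260))]))
print('clamp', tri([(a,C(630,270)),(b,D(572,240))]))
print('duster',onz(a,[C(148,165)],.17), onz(b,[(221,131)],.17))
E
```

```text
knob (array([ 0.4894, -0.1872,  0.1505]), [0.00033270649431453044, 0.00033270649431466325])
taily+ [ 0.5186 -0.1578  0.1102] [0.0015407447864558548, 0.0015407447864558405]
nose+ [ 0.5303 -0.1132  0.1072] [0.0010388284023303204, 0.0010388284023302948]
nose- [ 0.5741 -0.126   0.1099] [0.0006796328232289346, 0.0006796328232289563]
tail- [ 0.5636 -0.1694  0.1122] [0.0003972982112319653, 0.0003972982112318425]
[ 0.5467 -0.1416  0.1099]
yaw 75.80736708112079
roof110 [ 0.5449 -0.1403  0.108 ] [ 0.547  -0.1409  0.108 ]
ring c (array([0.6212, 0.2918, 0.2702]), [0.003184502206562813, 0.0031845022065627674])
lensbarrel (array([0.6533, 0.3083, 0.2993]), [0.0005870557550524255, 0.0005870557550523045])
cam body mid (array([0.694 , 0.3302, 0.3276]), [0.0007860730536458676, 0.0007860730536459891])
clamp (array([0.7475, 0.3624, 0.3195]), [0.0031515720006252035, 0.003151572000625207])
duster [[0.4381 0.446  0.17  ]] [[0.4441 0.4392 0.17  ]]
```

```bash
cat >> h.py <<'E'
from scipy.spatial.transform import Rotation as Rot
def toolR(q): return Rot.from_quat(np.roll(q,-1))
def rel(goal_p,goal_R,s=None):
    """shift (mm) in tool axes and rotvec (deg) from the present pose"""
    s=s or get_state();R=toolR(s['orientation'])
    return R.inv().apply(np.array(goal_p)-s['tcp_pos'])*1000,np.degrees((R.inv()*goal_R).as_rotvec())
def down(psi):
    p=np.radians(psi);x=np.array([np.cos(p),np.sin(p),0]);z=np.array([0,0,-1.]);return Rot.from_matrix(np.c_[x,np.cross(z,x),z])
E
python3 - <<'E'
from h import *
np.set_printoptions(precision=3,suppress=True)
s=get_state();R=toolR(s['orientation']);c=calibration('wrist');E=np.array(c['extrinsics'])
print('cam in tool',R.inv().apply(-E[:3,:3].T@E[:3,3]-s['tcp_pos']));print('camaxes in tool (rows x,y,z)',R.inv().apply(E[:3,:3]))
print(rel([.46,-.20,.40],down(166)), rel([.46,-.20,.40],down(18.7)))
E
```

```text
cam in tool [0.069 0.001 0.032]
camaxes in tool (rows x,y,z) [[-0.001  1.    -0.   ]
 [-0.962 -0.001 -0.273]
 [-0.273 -0.     0.962]]
(array([ 371.785, -238.156,    4.414]), array([  -0.015,   -0.111, -147.335])) (array([ 371.785, -238.156,    4.414]), array([-0.083, -0.013, -0.035]))
```

```bash
python3 -m crank '[[47,-30,0,0,0,0,1],[47,-30,0,0,0,0,1],[47,-30,0,0,0,0,1],[47,-30,0,0,0,0,1],[47,-30,0,0,0,0,1],[47,-30,0,0,0,0,1],[47,-30,0,0,0,0,1],[43,-28,4,0,0,0,1]]'; python3 -m crank '[[0,0,0,0,0,-10.6,1],[0,0,0,0,0,-10.6,1],[0,0,0,0,0,-10.6,1],[0,0,0,0,0,-10.6,1],[0,0,0,0,0,-10.6,1],[0,0,0,0,0,-10.6,1],[0,0,0,0,0,-10.6,1],[0,0,0,0,0,-10.6,1]]'
```

```text
clock: 1.15
tcp_pos: [0.4613, -0.1986, 0.4008]
orientation: [0.0, 0.987, 0.162, 0.0]
wrist_force: [0.7, 0.0, -0.3]
finger_gap: 0.0852
clock: 2.15
tcp_pos: [0.4602, -0.2002, 0.4004]
orientation: [-0.0, 0.617, 0.787, -0.0]
wrist_force: [-0.6, -0.8, 0.3]
finger_gap: 0.0854
```

```bash
cat > snap.py <<'E'
import sys,json
from h import *
def snap(tag,names=('wrist',)):
    for n in names:
        c=calibration(n); im=read_camera(n); cv2.imwrite(f'pics/{n}_{tag}.png',im)
        json.dump({k:(np.array(v).tolist()) for k,v in c.items()},open(f'pics/{n}_{tag}.json','w'))
if __name__=='__main__': snap(sys.argv[1],sys.argv[2].split(','))
E
python3 snap.py a wrist
python3 -m crank '[[0,0,0,0,0,-10.6,1],[0,0,0,0,0,-10.6,1],[0,0,0,0,0,-10.6,1],[0,0,0,0,0,-10.6,1],[0,0,0,0,0,-10.6,1],[0,0,0,0,0,-9.5,1],[0,0,0,0,0,0,1],[0,0,0,0,0,0,1]]'; python3 snap.py b wrist
```

```text
clock: 3.2
tcp_pos: [0.4603, -0.2002, 0.4006]
orientation: [-0.0, 0.124, 0.992, 0.0]
wrist_force: [-0.5, -0.5, 0.0]
finger_gap: 0.0853
```

View pics/wrist_a.png

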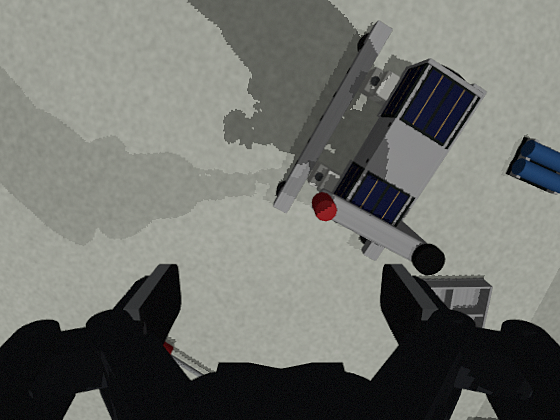

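View pics/wrist_b.png

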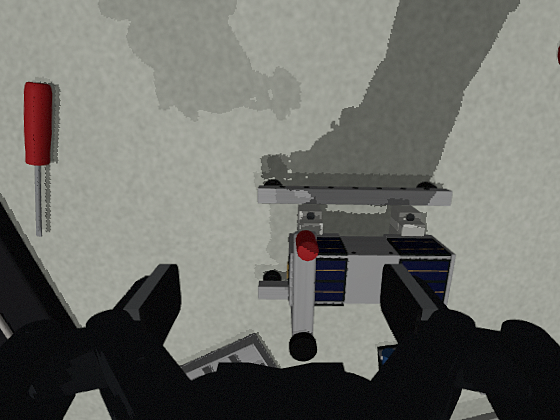

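Wrist a: knob at (323,207), pivot at (428,258), waist around (410,150). Wrist b: knob at (306,246), pivot at (303,346), waist at (346–388, 236–304). I zoom for accurate corners.

Run:
```python
import cv2
def z(n,x0,y0,w,h,o,f): 
    im=cv2.imread(n); cv2.imwrite(o,cv2.resize(im[y0:y0+h,x0:x0+w],None,fx=f,fy=f,interpolation=cv2.INTER_CUBIC))
z('pics/wrist_a.png',300,50,190,230,'pics/za.png',2.6); z('pics/wrist_b.png',250,170,220,200,'pics/zb.png',3)
```

```text
(no output)
```

View pics/za.png

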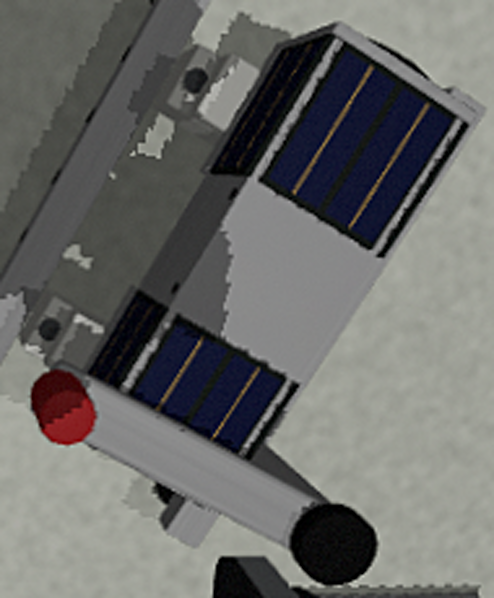

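View pics/zb.png

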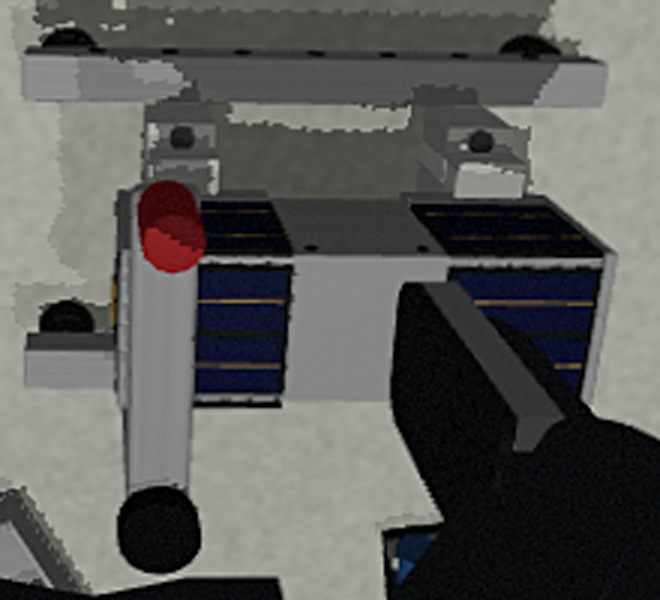

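Run:
```python
from h import *
import json
np.set_printoptions(precision=4,suppress=True)
a=json.load(open('pics/wrist_a.json'));b=json.load(open('pics/wrist_b.json'));sc=calibration('scene');sd=calibration('side')
A=lambda x,y:uz(x,y,300,50,2.6);B=lambda x,y:uz(x,y,250,170,3)
k,e=tri([(a,A(66,416)),(b,B(174,242))]);print('knob',k,e, onz(a,[A(66,416)],.147),onz(b,[B(174,242)],.147))
k4,e=tri([(a,A(66,416)),(b,B(174,242)),(sc,uz(167,106,180,220,8)),(sd,uz(119,267,232,245,6))]);print('knob4',k4,e)
p,e=tri([(a,A(333,543)),(b,B(159,529))]);print('pivot cap',p,e)
for n,u,v in [('n+',(259,181),(449,266)),('t+',(181,318),(292,265)),('t-',(297,385),(284,404))]:
    print(n,tri([(a,A(*u)),(b,B(*v))]))
W=onz(a,[A(259,181),A(379,256),A(297,385),A(181,318)],.110);print(W,W.mean(0))
d=W[0]+W[1]-W[2]-W[3];print('yaw',np.degrees(np.arctan2(d[1],d[0])),np.linalg.norm(d)/2, 'yaw from y', np.degrees(np.arctan2(*(W[0]+W[3]-W[1]-W[2])[[1,0]]))-90)
E=onz(b,[B(449,266),B(292,265),B(284,404)],.110);print(E)
```

```text
knob [ 0.4888 -0.1882  0.1448] [9.84132432263718e-05, 9.841324322638613e-05] [[ 0.4882 -0.1876  0.147 ]] [[ 0.4879 -0.1882  0.147 ]]
knob4 [ 0.4882 -0.1872  0.1491] [0.00036633082748254917, 0.0015203019546554727, 0.0007103104474072705, 0.0014126941639709628]
pivot cap [ 0.5834 -0.2127  0.1231] [5.5014122255587746e-05, 5.501412225548237e-05]
n+ (array([ 0.5314, -0.116 ,  0.1072]), [0.0001191942215829518, 0.0001191942215829149])
t+ (array([ 0.521 , -0.1592,  0.1064]), [0.0009228821941429464, 0.0009228821941428745])
t- (array([ 0.5604, -0.1699,  0.1112]), [0.0005320953803108733, 0.0005320953803107866])
[[ 0.5306 -0.1162  0.11  ]
 [ 0.5722 -0.1276  0.11  ]
 [ 0.5614 -0.1704  0.11  ]
 [ 0.5206 -0.1595  0.11  ]] [ 0.5462 -0.1434  0.11  ]
yaw 76.46545841439804 0.04426775186331928 yaw from y 74.8509980281082
[[ 0.5298 -0.1166  0.11  ]
 [ 0.5185 -0.159   0.11  ]
 [ 0.5607 -0.1695  0.11  ]]
```

Run:
```python
from h import *
np.set_printoptions(precision=2,suppress=True)
print(*rel([.488,-.188,.300],down(166)))
```

```text
[-23.92  18.65 100.59] [-0.   -0.01 -0.2 ]
```

```bash
python3 -m crank '[[-12,9,0,0,0,0,0.6],[-12,9.6,0,0,0,0,0.6],[0,0,25,0,0,0,0.6],[0,0,25,0,0,0,0.6],[0,0,25,0,0,0,0.6],[0,0,25,0,0,0,0.6],[0,0,0,0,0,0,0.6],[0,0,0,0,0,0,0.6]]' 20; python3 snap.py c wrist
```

```text
clock: 4.25
tcp_pos: [0.4889, -0.1879, 0.3014]
orientation: [0.0, 0.122, 0.993, -0.0]
wrist_force: [-0.2, -0.7, -0.3]
finger_gap: 0.0513
```

View pics/wrist_c.png

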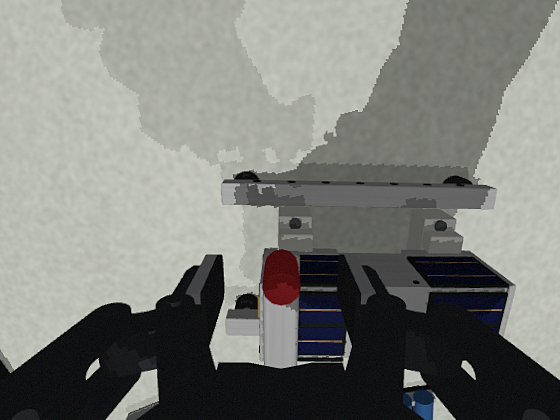

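```bash
python3 -m crank '[[0,0,0,0,0,0,0],[0,0,0,0,0,0,0],[0,0,0,0,0,0,0],[0,0,0,0,0,0,0],[0,0,0,0,0,0,0],[0,0,0,0,0,0,0],[-1.5,-17,0,0,0,-10,0],[-1.5,-17,0,0,0,-10,0]]' 20; python3 snap.py d wrist,side
```

```text
clock: 5.3
tcp_pos: [0.4859, -0.2222, 0.3015]
orientation: [0.001, -0.055, 0.998, -0.0]
wrist_force: [3.2, 1.4, 3.7]
finger_gap: 0.0148
```

View pics/wrist_d.png

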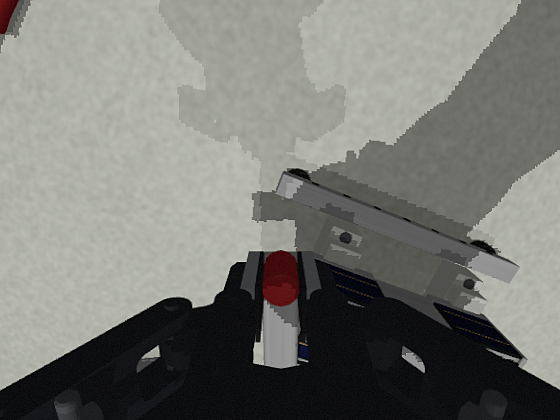

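The knob is pinched at (281,277) and the bar follows. I carry on along the arc.

```bash
python3 -m crank '[[-1.5,-17,0,0,0,-10,0],[-1.5,-17,0,0,0,-10,0],[-1.5,-17,0,0,0,-10,0],[-1.5,-17,0,0,0,-10,0],[-1.5,-17,0,0,0,-10,0],[-1.5,-17,0,0,0,-10,0],[-1.5,-17,0,0,0,-10,0],[-1.5,-17,0,0,0,-10,0]]'; python3 snap.py e wrist,side
```

```text
clock: 6.4
tcp_pos: [0.5767, -0.3088, 0.3013]
orientation: [0.0, -0.683, 0.731, 0.0]
wrist_force: [-1.4, 3.8, 7.5]
finger_gap: 0.0152
```

View pics/wrist_e.png

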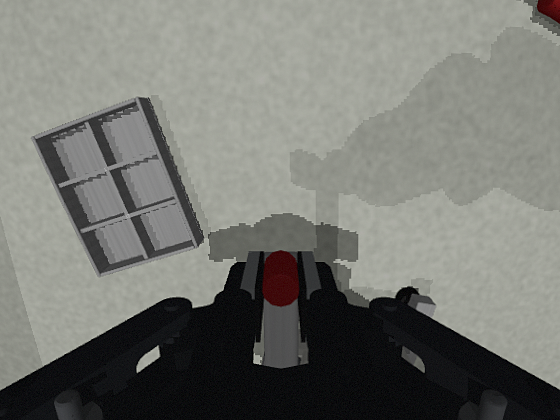

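View pics/side_e.png

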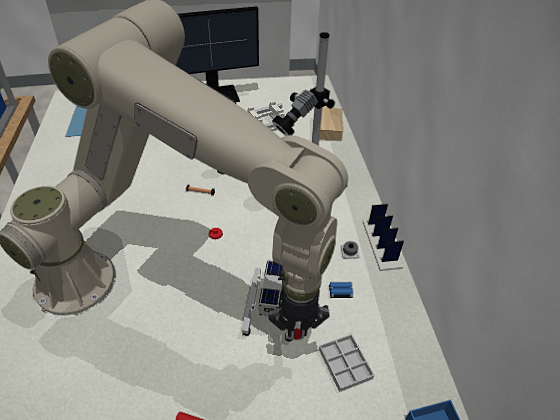

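```bash
python3 -m crank '[[0,0,0,0,0,0,0.6],[0,0,0,0,0,0,0.6],[0,0,0,0,0,0,0.6],[0,0,-20,0,0,0,0.6],[0,0,-30,0,0,0,0.6],[0,0,-40,0,0,0,1],[0,0,-30,0,0,0,1],[0,0,0,0,0,0,1]]'
python3 - <<'E'
from h import *
np.set_printoptions(precision=2,suppress=True)
print(*rel([.51,-.16,.42],down(256)));print(*rel([.38,.16,.42],down(209)))
E
```

```text
clock: 7.5
tcp_pos: [0.5765, -0.3097, 0.4237]
orientation: [0.001, -0.682, 0.732, -0.003]
wrist_force: [0.5, 1.2, -0.3]
finger_gap: 0.0853
[-144.62   77.01    2.9 ] [-0.28 -0.14  9.93]
[-454.57  229.42    1.3 ] [-0.32 -0.02 56.93]
```

```bash
python3 -m crank '[[-55,28,0,0,0,0,1],[-55,28,0,0,0,0,1],[-55,28,0,0,0,0,1],[-55,28,0,0,0,0,1],[-55,28,0,0,0,0,1],[-55,28,0,0,0,0,1],[-55,28,0,0,0,0,1],[-55,28,0,0,0,0,1]]'; python3 -m crank '[[0,0,0,0,0,9.5,1],[0,0,0,0,0,9.5,1],[0,0,0,0,0,9.5,1],[0,0,0,0,0,9.5,1],[0,0,0,0,0,9.5,1],[0,0,0,0,0,9.5,1],[0,0,0,0,-10,0,1],[0,0,0,0,-10,0,1]]'; python3 -m crank '[[0,0,0,0,-10,0,1],[0,0,0,0,-10,0,1],[0,0,0,0,-5,0,1],[0,0,0,0,0,0,1],[0,0,0,0,0,0,1],[0,0,0,0,0,0,1],[0,0,0,0,0,0,1],[0,0,0,0,0,0,1]]';python3 snap.py f wrist,side,scene
```

```text
clock: 8.5
tcp_pos: [0.3822, 0.1467, 0.4195]
orientation: [-0.0, -0.681, 0.732, 0.0]
wrist_force: [0.2, -0.2, -0.2]
finger_gap: 0.0851
clock: 9.5
tcp_pos: [0.3837, 0.1453, 0.4191]
orientation: [0.169, -0.246, 0.953, 0.044]
wrist_force: [0.6, 0.5, -0.5]
finger_gap: 0.0852
clock: 10.5
tcp_pos: [0.384, 0.1454, 0.4207]
orientation: [0.37, -0.231, 0.895, 0.096]
wrist_force: [0.2, 0.6, 0.1]
finger_gap: 0.0852
```

View pics/wrist_f.png

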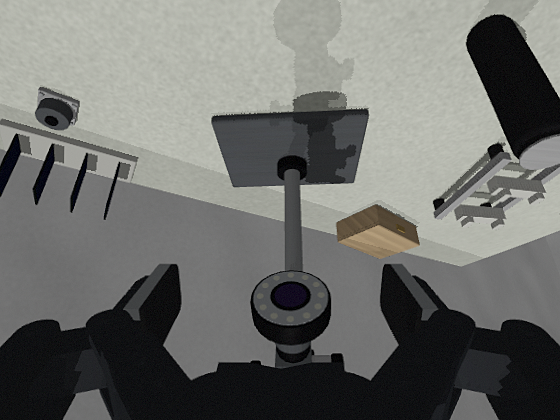

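View pics/side_f.png

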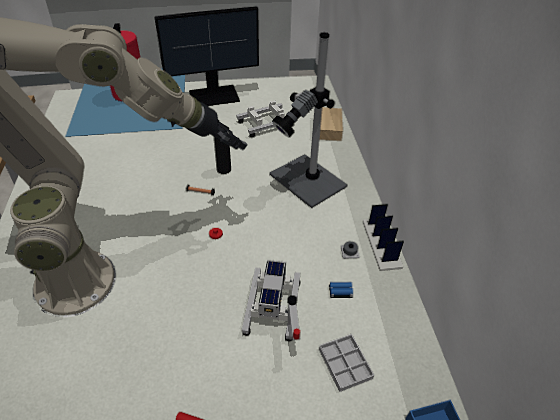

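Wrist f shows the ring light face-on at (290,297) with its LEDs, and the column beyond. The side view shows the hold-down open, knob at (296,334), and the satellite still in the cradle. I zoom in on the ring and take a second view.

```bash
python3 -m crank '[[0,20,0,0,0,0,1],[0,20,0,0,0,0,1],[0,20,0,0,0,0,1],[0,20,0,0,0,0,1],[0,0,0,0,-10,0,1],[0,0,0,0,0,0,1],[0,0,0,0,0,0,1],[0,0,0,0,0,0,1]]'; python3 snap.py g wrist
python3 - <<'E'
import cv2,numpy as np
def z(n,x0,y0,w,h,o,f): 
    im=cv2.imread(n); im=np.clip(im.astype(float)*1.6,0,255).astype('uint8'); cv2.imwrite(o,cv2.resize(im[y0:y0+h,x0:x0+w],None,fx=f,fy=f,interpolation=cv2.INTER_CUBIC))
z('pics/wrist_f.png',240,260,110,80,'pics/zf.png',7)
E
```

```text
clock: 11.65
tcp_pos: [0.3458, 0.2153, 0.4217]
orientation: [0.447, -0.222, 0.859, 0.115]
wrist_force: [0.8, 0.4, 0.9]
finger_gap: 0.0854
```

View pics/zf.png

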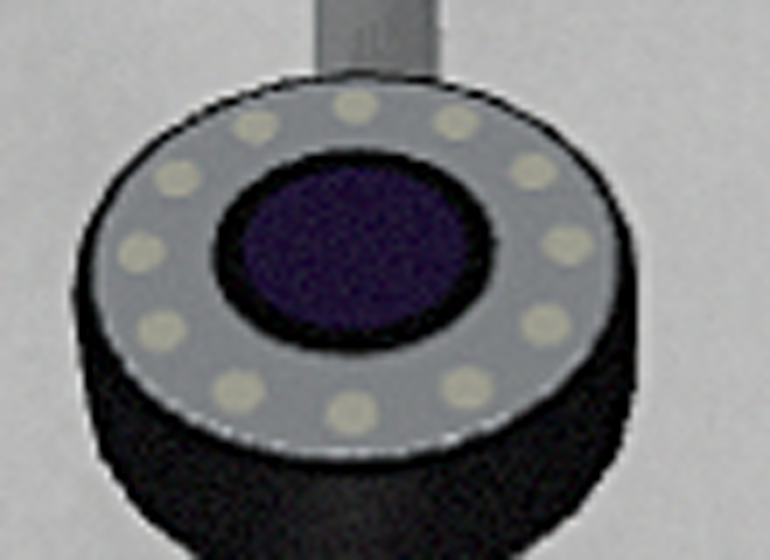

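View pics/wrist_g.png

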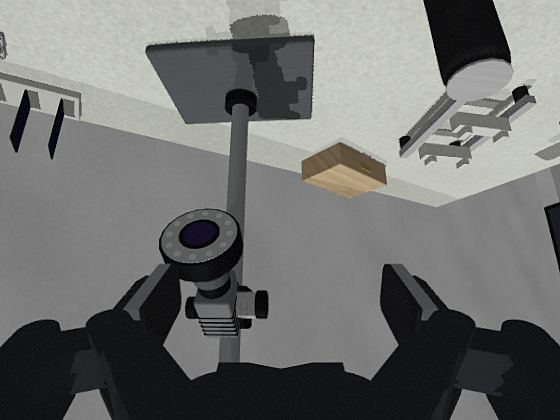

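```bash
cat > ring.py <<'E'
from h import *
import json
np.set_printoptions(precision=4,suppress=True)
def leds(tag,c0):
    im=cv2.imread(f'pics/wrist_{tag}.png');x0,y0=c0[0]-60,c0[1]-45
    cr=im[y0:y0+90,x0:x0+120];f=8;up=cv2.resize(cr,None,fx=f,fy=f,interpolation=cv2.INTER_CUBIC)
    # yellowish: R+G-2B
    y=up.astype(int);m=((y[...,2]+y[...,1]-2*y[...,0]>14)&(y[...,2]>75)).astype('uint8')*255
    m=cv2.morphologyEx(cv2.medianBlur(m,9),cv2.MORPH_OPEN,np.ones((9,9)))
    n,l,st,ce=cv2.connectedComponentsWithStats(m)
    P=[uz(*ce[i],x0,y0,f) for i in range(1,n) if 250<st[i,4]<3500]
    v=up.copy();v[m>0]=(0,0,255);cv2.imwrite(f'pics/led_{tag}.png',cv2.resize(v,(720,540)))
    return np.array(P),st[1:,4]
if __name__=='__main__':
    for t,c in (('f',(290,297)),('g',(200,240))):
        P,a=leds(t,c);print(t,len(P),a);print(P)
E
python3 ring.py
```

```text
f 12 [ 923  814  749 1038  984 1121 1082 1268 1180 1247 1317 1204]
[[290.218  274.5582]
 [304.2772 276.8656]
 [275.953  277.2694]
 [315.7076 283.9748]
 [264.7536 285.0677]
 [320.5568 294.4238]
 [259.4962 295.5278]
 [317.4901 305.8868]
 [262.5599 306.6461]
 [306.0276 314.8985]
 [273.6022 315.326 ]
 [289.8431 318.7699]]
g 12 [1035 1070 1041 1168 1127 1336 1255 1542 1308 1590 1459 1632]
[[205.0472 212.7217]
 [218.5532 215.222 ]
 [189.8961 215.5965]
 [227.6062 222.3064]
 [176.8123 223.1688]
 [229.3745 232.6995]
 [168.8576 233.5888]
 [222.8187 244.0271]
 [168.5118 244.7573]
 [208.9441 253.0165]
 [176.7535 253.1378]
 [191.7446 256.3868]]
```

```bash
cat > ring2.py <<'E'
from ring import *
fc=json.load(open('pics/wrist_f.json'));gc=json.load(open('pics/wrist_g.json'))
F,_=leds('f',(290,297));G,_=leds('g',(200,240))
X=[];
for p,q in zip(F,G):
    x,e=tri([(fc,p),(gc,q)]);X.append(x)
X=np.array(X);c=X.mean(0);u,s,vt=np.linalg.svd(X-c);n=vt[2];n*=np.sign(n[0])
print('centre',c,'radii',np.linalg.norm(X-c,axis=1)*1e3,'sv',s);print('n(backward)',n,'heading',np.degrees(np.arctan2(n[1],n[0])),'tilt',np.degrees(np.arcsin(n[2])))
E
python3 ring2.py
python3 - <<'E'
from h import *
np.set_printoptions(precision=4,suppress=True)
# single-view plane check, nominal LED circle radius unknown: use solvePnP with measured r and level y
from ring import leds
import json
for t,c0 in (('f',(290,297)),('g',(200,240))):
    c=json.load(open(f'pics/wrist_{t}.json'));P,_=leds(t,c0)
    # order by angle
    m=P.mean(0);a=np.arctan2(*(P-m).T[::-1]);P=P[np.argsort(a)]
    for r in (.0275,.0285,.029):
        th=np.arange(12)*np.pi/6;O=np.c_[r*np.cos(th),r*np.sin(th),0*th]
        ok,rv,tv=cv2.solvePnP(O,P,np.array([[c['fx'],0,c['cx']],[0,c['fy'],c['cy']],[0,0,1.]]),np.array([c['k1'],0,0,0,0.]),flags=cv2.SOLVEPNP_IPPE)
        E=np.array(c['extrinsics']);R=E[:3,:3];C=R.T@(tv[:,0]-E[:3,3]);n=R.T@cv2.Rodrigues(rv)[0][:,2];n*=np.sign(n[0])
        er=cv2.projectPoints(O,rv,tv,np.array([[c['fx'],0,c['cx']],[0,c['fy'],c['cy']],[0,0,1.]]),np.array([c['k1'],0,0,0,0.]))[0][:,0]-P
        print(t,r,C,n,'head',np.degrees(np.arctan2(n[1],n[0])),'tilt',np.degrees(np.arcsin(n[2])),np.abs(er).max())
E
```

```text
centre [0.6174 0.2831 0.2687] radii [27.1314 27.372  26.6881 26.9559 26.8355 26.9142 27.1271 27.0053 27.0171
 26.7113 27.1798 27.3111] sv [0.0664 0.0659 0.0009]
n(backward) [0.7279 0.4565 0.5116] heading 32.09423596566781 tilt 30.771926232265407
f 0.0275 [0.6228 0.2863 0.267 ] [0.7284 0.4617 0.5062] head 32.368287749857195 tilt 30.410350210692634 0.19903069209880186
f 0.0285 [0.6323 0.2919 0.264 ] [0.7284 0.4617 0.5062] head 32.36828774985625 tilt 30.410350210689955 0.19903069210005242
f 0.029 [0.6371 0.2947 0.2625] [0.7284 0.4617 0.5062] head 32.36828774986049 tilt 30.410350210691387 0.19903069209647128
g 0.0275 [0.6227 0.2845 0.2672] [0.7268 0.4621 0.5082] head 32.448606591821914 tilt 30.54725675597192 0.12608111776788178
g 0.0285 [0.6332 0.2873 0.2643] [0.7268 0.4621 0.5082] head 32.44860659161834 tilt 30.547256755983724 0.12608111776876285
g 0.029 [0.6385 0.2887 0.2629] [0.7268 0.4621 0.5082] head 32.448606591620084 tilt 30.54725675598293 0.12608111776847863
```

Run:
```python
from h import *
np.set_printoptions(precision=4,suppress=True)
c=np.array([.6174,.2831,.2687]);n=np.array([.7277,.4597,.509]);n/=np.linalg.norm(n)
y=np.cross([0,0,1],n);y/=np.linalg.norm(y);z=np.cross(n,y)
t=np.linspace(0,2*np.pi,60,endpoint=False);C=c+.036*(np.outer(np.cos(t),y)+np.outer(np.sin(t),z))
im=cv2.imread('pics/side_f.png');p=proj(calibration('side'),C);f=7;x0,y0=255,80
u=cv2.resize(im[y0:y0+75,x0:x0+90],None,fx=f,fy=f,interpolation=cv2.INTER_CUBIC)
cv2.polylines(u,[np.int32((p-[x0,y0]+.5)*f)],True,(0,255,0),1);cv2.imwrite('pics/chk.png',u)
v=c-.12*n;w=v-.074*n
# grasp frame: tool x=-n, tool y=+y, tool z=-z
R=Rot.from_matrix(np.c_[-n,y,-z]);T=w-.155*(-z)
print('view',v,'waist',w,'TCP nominal',T)
np.savez('goal.npz',v=v,w=w,M=R.as_matrix(),n=n,y=y,z=z)
print(rel([.546,-.143,.40],down(255.7)))
```

```text
view [0.5301 0.2279 0.2076] waist [0.4762 0.1939 0.17  ] TCP nominal [0.4095 0.1518 0.3034]
(array([  16.6976, -410.4357,   14.0467]), array([-22.4097,  51.792 , -43.0408]))
```

View pics/chk.png

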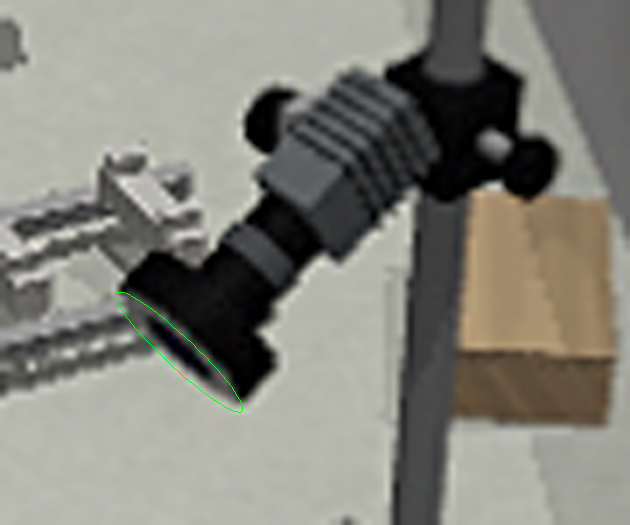

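```bash
python3 -m crank '[[0,0,0,0,10,0,1],[0,0,0,0,10,0,1],[0,0,0,0,10,0,1],[0,0,0,0,10,0,1],[0,0,0,0,10,0,1],[0,0,0,0,5,0,1],[0,0,0,0,0,-10,1],[0,0,0,0,0,-10,1]]'; python3 -m crank '[[0,0,0,0,0,-10,1],[0,0,0,0,0,-10,1],[0,0,0,0,0,-7,1],[0,0,0,0,0,0,1],[0,0,0,0,0,0,1],[0,0,0,0,0,0,1],[0,0,0,0,0,0,1],[0,0,0,0,0,0,1]]';python3 - <<'E'
from h import *
np.set_printoptions(precision=2,suppress=True)
print(*rel([.546,-.143,.40],down(255.7)))
E
```

```text
clock: 12.7
tcp_pos: [0.346, 0.2155, 0.4209]
orientation: [-0.001, -0.417, 0.909, -0.0]
wrist_force: [-0.3, 0.3, 0.0]
finger_gap: 0.0857
clock: 13.7
tcp_pos: [0.345, 0.2153, 0.4207]
orientation: [-0.0, -0.615, 0.788, -0.0]
wrist_force: [0.4, 0.2, -0.3]
finger_gap: 0.0855
[ 298.77 -281.99   20.7 ] [-0.   -0.01  0.25]
```

```bash
python3 -m crank '[[42,-40,3,0,0,0,1],[42,-40,3,0,0,0,1],[42,-40,3,0,0,0,1],[42,-40,3,0,0,0,1],[42,-40,3,0,0,0,1],[42,-40,3,0,0,0,1],[46,-42,3,0,0,0,1],[0,0,0,0,0,0,1]]';python3 snap.py h wrist,side
```

```text
clock: 14.7
tcp_pos: [0.5479, -0.146, 0.3981]
orientation: [-0.0, -0.613, 0.79, 0.0]
wrist_force: [-0.6, -0.6, -0.2]
finger_gap: 0.0851
```

View pics/wrist_h.png

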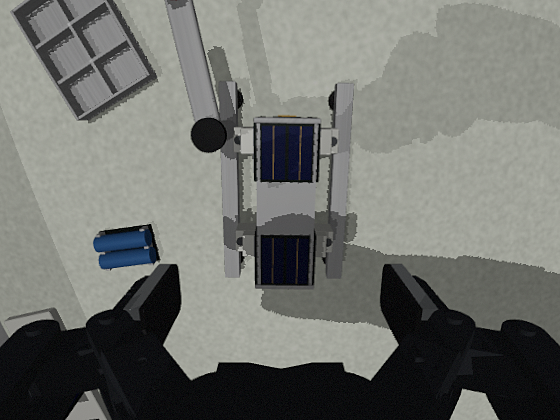

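Looking down, the waist roof lies at about (257–316, 182–234), the nose is towards the bottom, and the bar is open at the upper left, with its pivot at (209,135). I zoom to measure the waist.

Run:
```python
import cv2,numpy as np
im=cv2.imread('pics/wrist_h.png');im=np.clip(im.astype(float)*1.5,0,255).astype('uint8')
cv2.imwrite('pics/zh.png',cv2.resize(im[110:300,225:350],None,fx=3.1,fy=3.1,interpolation=cv2.INTER_CUBIC))
```

```text
(no output)
```

View pics/zh.png

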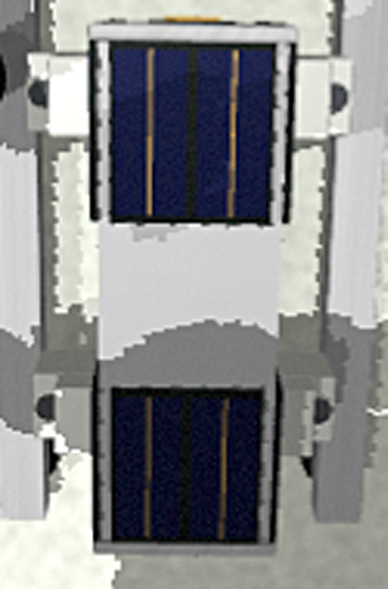

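Run:
```python
from h import *
import json
np.set_printoptions(precision=4,suppress=True)
c=json.load(open('pics/wrist_h.json'));H=lambda x,y:uz(x,y,225,110,3.1)
W=onz(c,[H(111,222),H(273,222),H(265,390),H(112,390)],.110);print(W,W.mean(0))
d=W[2]+W[3]-W[0]-W[1];print(np.degrees(np.arctan2(d[1],d[0])),np.linalg.norm(d)/2)
L=onz(c,[H(192,44),H(192,222),H(188.5,390),H(188,540)],.110);print('midline',L,[np.degrees(np.arctan2(*(L[i]-L[0])[[1,0]])) for i in (1,2,3)])
V=onz(c,[H(99,300),H(279,300)],.108);print('width',V,V.mean(0),np.linalg.norm(V[0]-V[1]))
a=json.load(open('pics/wrist_a.json'));A=lambda x,y:uz(x,y,300,50,2.6)
for u,v in [((259,181),(265,390)),((379,256),(112,390)),((297,385),(111,222)),((181,318),(273,222))]: print(tri([(a,A(*u)),(c,H(*v))]))
```

```text
[[ 0.5579 -0.1691  0.11  ]
 [ 0.5192 -0.1592  0.11  ]
 [ 0.5311 -0.1168  0.11  ]
 [ 0.5693 -0.1266  0.11  ]] [ 0.5444 -0.1429  0.11  ]
74.72572770462442 0.044007996743035994
midline [[ 0.5281 -0.2056  0.11  ]
 [ 0.5386 -0.1641  0.11  ]
 [ 0.5502 -0.1217  0.11  ]
 [ 0.5608 -0.08    0.11  ]] [np.float64(75.87950318826589), np.float64(75.29517289723708), np.float64(75.42518809438239)]
width [[ 0.5664 -0.1501  0.108 ]
 [ 0.5222 -0.1388  0.108 ]] [ 0.5443 -0.1445  0.108 ] 0.045648776677629094
(array([ 0.5311, -0.1162,  0.1084]), [2.3463863925128426e-05, 2.346386392527394e-05])
(array([ 0.5688, -0.1281,  0.1159]), [0.0005744620233975714, 0.0005744620233975796])
(array([ 0.5576, -0.1699,  0.1172]), [0.0006602007562983025, 0.0006602007562981835])
(array([ 0.5196, -0.1595,  0.1126]), [0.0003541543279106632, 0.00035415432791058977])
```

Run:
```python
from h import *
np.set_printoptions(precision=2,suppress=True)
print(*rel([.5445,-.1432,.238],down(255.4)))
```

```text
[  1.01   1.29 160.95] [0.1  0.03 0.48]
```

```bash
python3 -m crank '[[1,1.3,0,0,0,0.5,1],[0,0,30,0,0,0,1],[0,0,30,0,0,0,1],[0,0,30,0,0,0,1],[0,0,20,0,0,0,1],[0,0,0,0,0,0,1],[0,0,0,0,0,0,1],[0,0,0,0,0,0,1]]';python3 snap.py i wrist
```

```text
clock: 15.8
tcp_pos: [0.5453, -0.1427, 0.2912]
orientation: [0.001, -0.612, 0.791, -0.001]
wrist_force: [-0.8, -0.3, -0.7]
finger_gap: 0.0852
```

View pics/wrist_i.png

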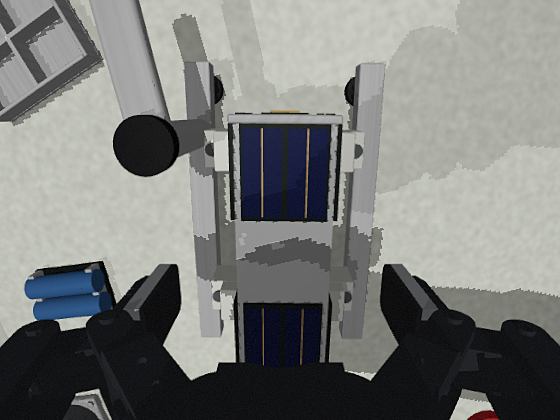

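Run:
```python
from h import *
import json
np.set_printoptions(precision=4,suppress=True)
c=json.load(open('pics/wrist_i.json'));s=get_state();R=toolR(s['orientation'])
for p in [(0,.0425,.160),(.011,.0425,.160),(-.011,.0425,.160),(0,-.0425,.160),(0,0,.155)]: print(p,proj(c,s['tcp_pos']+R.apply(p)))
print(onz(c,[(240,221),(328,221),(330,303),(239,303)],.110).mean(0))
print(onz(c,[(236,260),(332,260)],.108).mean(0), rel([.5445,-.1432,.238],down(255.4),s))
```

```text
(0, 0.0425, 0.16) [[382.3155 285.8039]]
(0.011, 0.0425, 0.16) [[384.6486 261.9157]]
(-0.011, 0.0425, 0.16) [[380.0223 308.5743]]
(0, -0.0425, 0.16) [[180.9413 285.9516]]
(0, 0, 0.155) [[281.6697 292.3282]]
[ 0.5442 -0.1433  0.11  ]
[ 0.544  -0.1442  0.108 ] (array([ 0.5442,  0.719 , 53.0115]), array([-0.1305, -0.0237,  0.0807]))
```

Finger geometry and waist (0.5442, -0.1435) agree, so I descend and grip.

```bash
python3 -m crank '[[0.5,1,13,0,0,0,1],[0,0,14,0,0,0,1],[0,0,13,0,0,0,1],[0,0,13,0,0,0,1],[0,0,0,0,0,0,1],[0,0,0,0,0,0,1],[0,0,0,0,0,0,0.7],[0,0,0,0,0,0,0.7]]' 60;python3 snap.py j wrist,side,scene
```

```text
clock: 16.85
tcp_pos: [0.544, -0.1432, 0.2372]
orientation: [0.0, -0.612, 0.791, -0.001]
wrist_force: [-0.3, -0.3, 0.2]
finger_gap: 0.0601
```

View pics/wrist_j.png

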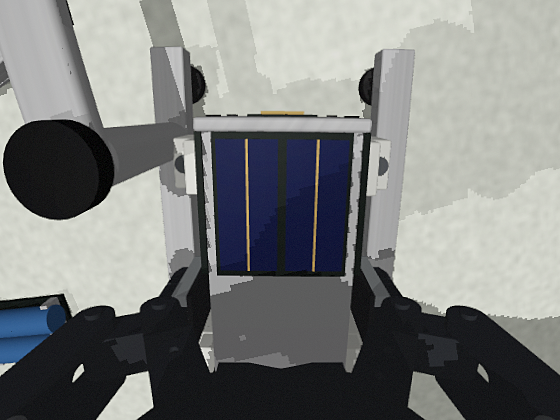

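View pics/scene_j.png

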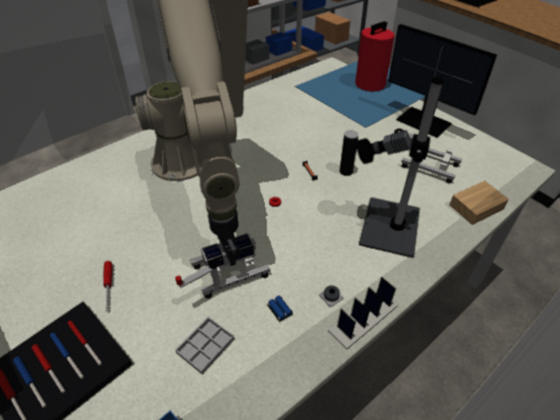

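```bash
python3 -m crank '[[0,0,0,0,0,0,0],[0,0,0,0,0,0,0],[0,0,0,0,0,0,0],[0,0,0,0,0,0,0],[0,0,0,0,0,0,0],[0,0,0,0,0,0,0],[0,0,0,0,0,0,0],[0,0,0,0,0,0,0]]' 70; python3 -m crank '[[0,0,-5,0,0,0,0],[0,0,-10,0,0,0,0],[0,0,-15,0,0,0,0],[0,0,-20,0,0,0,0],[0,0,-20,0,0,0,0],[0,0,-10,0,0,0,0],[0,0,0,0,0,0,0],[0,0,0,0,0,0,0]]';python3 snap.py k wrist,side,scene
```

```text
clock: 18.0
tcp_pos: [0.5439, -0.1431, 0.2371]
orientation: [0.0, -0.612, 0.791, -0.0]
wrist_force: [-0.8, 0.2, 5.4]
finger_gap: 0.0452
clock: 19.0
tcp_pos: [0.5434, -0.143, 0.316]
orientation: [-0.0, -0.612, 0.791, 0.0]
wrist_force: [-1.2, -0.5, -4.5]
finger_gap: 0.0454
```

View pics/wrist_k.png

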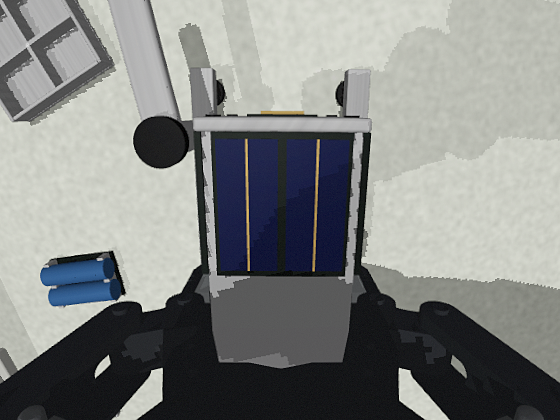

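View pics/side_k.png

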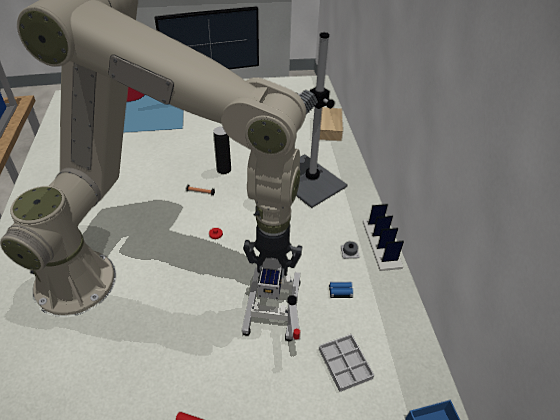

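```bash
python3 - <<'E'
from h import *
import json
np.set_printoptions(precision=2,suppress=True)
c=json.load(open('pics/wrist_k.json'));s=get_state();R=toolR(s['orientation'])
for x in (.022,.066,.070):
  for zz in (.125,.127,.129,.131): print(x,zz,proj(c,s['tcp_pos']+R.apply([[x,-.0205,zz],[x,.0205,zz]])).ravel())
E
python3 - <<'E'
import cv2,numpy as np
im=cv2.imread('pics/wrist_k.png');im=np.clip(im.astype(float)*1.5,0,255).astype('uint8')
cv2.imwrite('pics/zk.png',cv2.resize(im[105:300,185:385],None,fx=3,fy=3,interpolation=cv2.INTER_CUBIC))
E
```

```text
0.022 0.125 [214.5  277.89 349.57 277.78]
0.022 0.127 [215.69 274.89 348.33 274.79]
0.022 0.129 [216.84 272.   347.12 271.89]
0.022 0.131 [217.95 269.2  345.96 269.1 ]
0.066 0.125 [205.74 129.19 358.43 129.04]
0.066 0.127 [207.29 128.85 356.82 128.71]
0.066 0.129 [208.77 128.53 355.28 128.39]
0.066 0.131 [210.19 128.23 353.8  128.09]
0.07 0.125 [204.94 113.86 359.24 113.71]
0.07 0.127 [206.52 113.84 357.6  113.7 ]
0.07 0.129 [208.03 113.83 356.02 113.68]
0.07 0.131 [209.48 113.81 354.51 113.67]
```

View pics/zk.png

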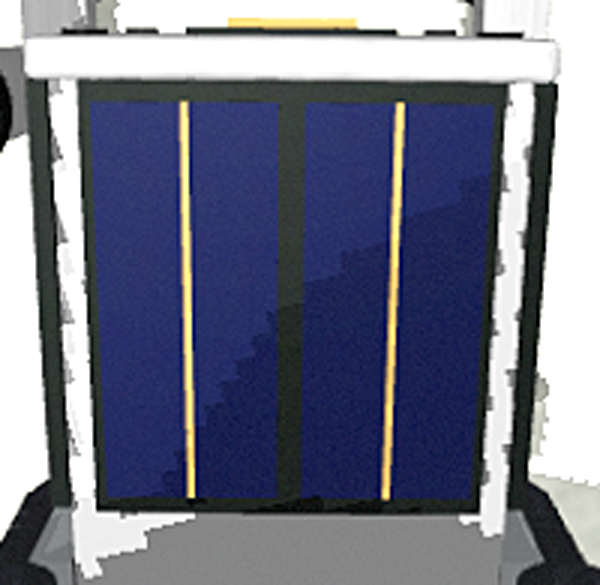

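Run:
```python
from h import *
np.set_printoptions(precision=2,suppress=True)
g=np.load('goal.npz');M=Rot.from_matrix(g['M']);T=g['w']-M.apply([-.001,0,.153]);print(T)
print(*rel([.44,0.02,.33],down(255.4)))
x=M.as_matrix()[:,0];print('psi goal',np.degrees(np.arctan2(x[1],x[0])))
```

```text
[0.41 0.15 0.3 ]
[-131.78  141.06  -13.96] [0.1  0.01 0.06]
psi goal -147.71872762001658
```

```bash
python3 -m crank '[[-8,9,-5,0,0,0,0],[-20,21,-9,0,0,0,0],[-24,26,0,0,0,0,0],[-24,26,0,0,0,0,0],[-24,26,0,0,0,0,0],[-20,21,0,0,0,0,0],[-12,12,0,0,0,0,0],[0,0,0,0,0,0,0]]' ; python3 -m crank '[[0,0,0,0,0,3,0],[0,0,0,0,0,6,0],[0,0,0,0,0,8,0],[0,0,0,0,0,9,0],[0,0,0,0,0,8,0],[0,0,0,0,0,6,0],[0,0,0,0,0,3,0],[0,0,0,0,-3,0,0]]'; python3 -m crank '[[0,0,0,0,-5,0,0],[0,0,0,0,-6,0,0],[0,0,0,0,-6,0,0],[0,0,0,0,-5,0,0],[0,0,0,0,-3.5,0,0],[0,0,0,0,-2,0,0],[0,0,0,0,0,0,0],[0,0,0,0,0,0,0]]'
python3 - <<'E'
from h import *
np.set_printoptions(precision=2,suppress=True)
g=np.load('goal.npz');M=Rot.from_matrix(g['M']);T=g['w']-M.apply([-.001,0,.153]);print(T)
print(*rel(T,M))
E
python3 snap.py l wrist,side,scene
```

```text
clock: 20.15
tcp_pos: [0.4397, 0.021, 0.3309]
orientation: [0.0, -0.613, 0.79, -0.0]
wrist_force: [0.1, -0.2, -4.3]
finger_gap: 0.0453
clock: 21.15
tcp_pos: [0.4413, 0.0194, 0.3306]
orientation: [0.026, -0.279, 0.96, 0.007]
wrist_force: [0.1, 0.4, -5.1]
finger_gap: 0.0452
clock: 22.15
tcp_pos: [0.4405, 0.0199, 0.3306]
orientation: [0.252, -0.27, 0.927, 0.073]
wrist_force: [0.6, 0.6, -4.8]
finger_gap: 0.0453
[0.41 0.15 0.3 ]
[-23.65 127.95  48.1 ] [ 0.08 -0.16  0.14]
```

View pics/wrist_l.png

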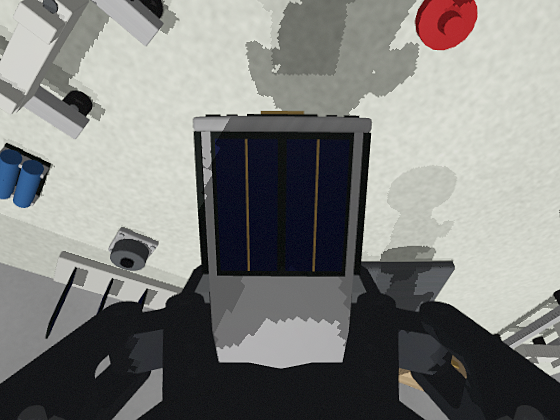

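View pics/side_l.png

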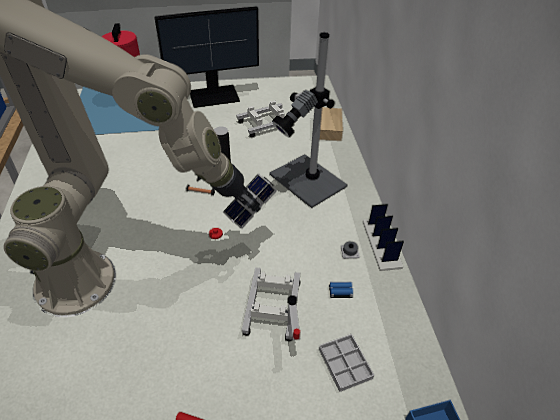

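The satellite sits unslipped in the grip (tail panel unchanged at rows 131–275), nose up. The cradle is empty and the hold-down open. I move to the view point.

```bash
python3 -m crank '[[-1,8,3,0,0,0,0],[-3,18,7,0,0,0,0],[-4,24,9,0,0,0,0],[-5,26,10,0,0,0,0],[-5,24,9,0,0,0,0],[-4,18,7,0,0,0,0],[-1.5,10,3,0,0,0,0],[0,0,0,0,0,0,0]]'
python3 - <<'E'
from h import *
np.set_printoptions(precision=2,suppress=True)
g=np.load('goal.npz');M=Rot.from_matrix(g['M']);T=g['w']-M.apply([-.001,0,.153])
print(*rel(T,M))
E
python3 snap.py m wrist,side,scene
python3 - <<'E'
import cv2
def z(n,x0,y0,w,h,o,f): 
    im=cv2.imread(n); cv2.imwrite(o,cv2.resize(im[y0:y0+h,x0:x0+w],None,fx=f,fy=f,interpolation=cv2.INTER_CUBIC))
z('pics/side_m.png',190,70,150,130,'pics/zm1.png',5);z('pics/scene_m.png',250,110,200,130,'pics/zm2.png',4)
E
```

```text
clock: 23.3
tcp_pos: [0.4088, 0.1526, 0.3009]
orientation: [0.252, -0.27, 0.926, 0.074]
wrist_force: [-0.1, -0.4, -6.0]
finger_gap: 0.0455
[-0.36 -1.1  -0.01] [ 0.15 -0.14  0.24]
```

View pics/zm1.png

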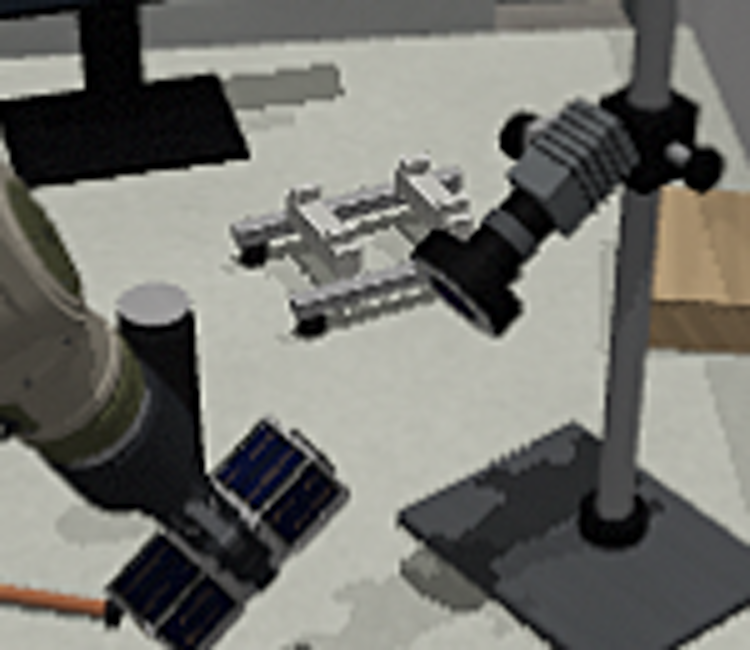

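View pics/zm2.png

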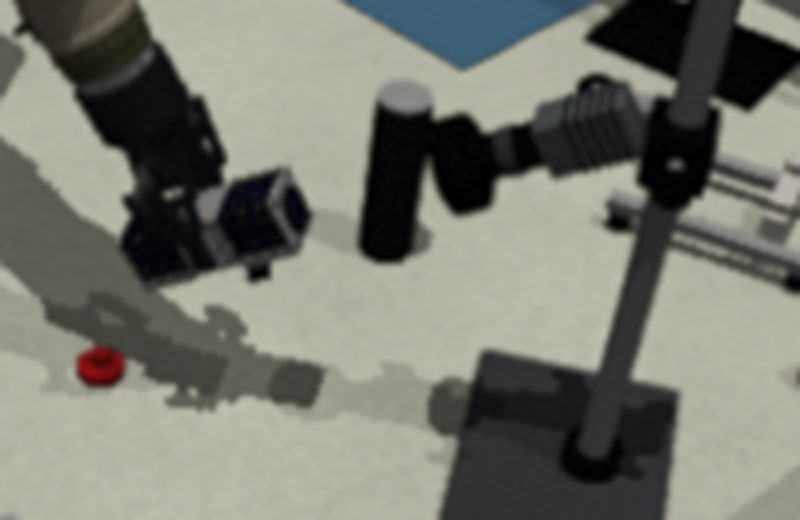

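View pics/wrist_m.png

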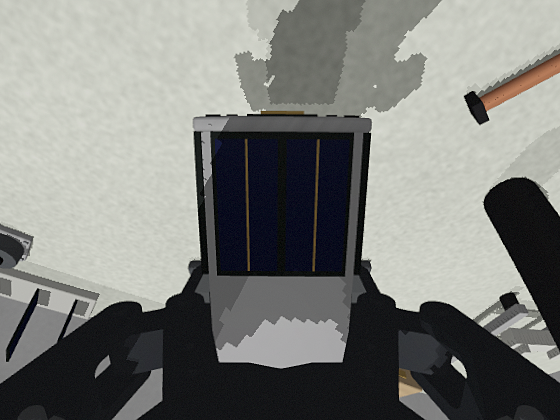

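Run:
```python
from h import *
np.set_printoptions(precision=4,suppress=True)
g=np.load('goal.npz');v=g['v'];S=calibration('side');A=calibration('scene')
# visible nose-face corners: satellite roof corners at nose x=70,y=+-25,z=+25 about waist; read off the zooms
n,y,z,w=g['n'],g['y'],g['z'],g['w']
for sy in (1,-1):
  for sz in (1,-1):
    P=w+.070*n+sy*.025*y+sz*.025*z
    p=proj(S,P)[0];q=proj(A,P)[0];print(sy,sz,P,'zm1',(p-[190,70]+.5)*5-.5,'zm2',(q-[250,110]+.5)*4-.5)
p=proj(S,v)[0];q=proj(A,v)[0];print('win zm1',(p-[190,70]+.5)*5-.5,'zm2',(q-[250,110]+.5)*4-.5)
print(get_state()['qvel'])
```

```text
1 1 [0.5031 0.2404 0.2271] zm1 [265.2013 414.4557] zm2 [287.2387 166.9193]
1 -1 [0.5246 0.254  0.1841] zm1 [302.0204 455.9006] zm2 [315.6127 218.5158]
-1 1 [0.5298 0.1982 0.2271] zm1 [317.5349 456.4035] zm2 [270.4923 205.98  ]
-1 -1 [0.5513 0.2118 0.1841] zm1 [353.5419 497.46  ] zm2 [299.9658 258.2814]
win zm1 [314.2092 451.1134] zm2 [298.2529 211.1609]
[-0.007   0.0001  0.0031 -0.0011  0.0011  0.0013]
```

Fixed-view corners match the prediction to about 1 px. I make a last small trim, let it settle, check, then hand in.

```bash
python3 -m crank '[[0,-1,0,0,0,0,0],[0,0,0,0,0,0,0],[0,0,0,0,0,0,0],[0,0,0,0,0,0,0],[0,0,0,0,0,0,0],[0,0,0,0,0,0,0],[0,0,0,0,0,0,0],[0,0,0,0,0,0,0]]'
python3 - <<'E'
from h import *
np.set_printoptions(precision=3,suppress=True)
g=np.load('goal.npz');M=Rot.from_matrix(g['M']);T=g['w']-M.apply([-.001,0,.153])
s=get_state();print(*rel(T,M,s),s['finger_gap'],s['qvel'],s['wrist_force'])
hand_in()
E
```

```text
clock: 24.45
tcp_pos: [0.4098, 0.1512, 0.3012]
orientation: [0.253, -0.27, 0.926, 0.073]
wrist_force: [0.1, 0.5, -4.1]
finger_gap: 0.0449
[-0.112  0.651  0.178] [ 0.091 -0.099  0.166] 0.044944202828621944 [-0.001  0.001 -0.    -0.     0.001 -0.002] [ 0.083  0.501 -4.123]
the job is handed in; nothing more can be done
```

I swung the hold-down arm open, lifted the satellite straight up out of the cradle by its waist, and handed in at 24.5 s with it held in front of the camera. Handing in gives no verdict, so the result rests on my own checks.

- **Hold-down:** I pinched the knob and swung the arm about 100°, which should leave the joint near 1.75 rad. It was still open in every later picture that showed it.
- **Grip and lift:** I gripped across the waist at 70 N and lifted about 80 mm, level. The wrist camera showed the fingers clear of the tail panels and no slip after the lift, turn and tilt. The nose panels were never checked up close.
- **Target:** I found the camera from the 12 LEDs of the ring light, seen from two wrist positions: heading 32°, tilt 30.6°.
- **Final pose:** The gripper was within 0.7 mm and 0.2° of the computed pose and at rest. The wrist carried about 4 N and the finger gap was 45 mm.
- **Independent check:** The nose corners in the fixed views matched the prediction to about 1 pixel, roughly 2–3 mm.
- **Disagreements:** The ring light's outline in the side view sat about 1 pixel off my measurement. Estimating its position from single views with an assumed LED circle put it 5 mm or more away. I used the two-view result.

I never saw the window itself square-on. I didn't measure the other objects again at the end, but none looked moved in the last pictures.

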